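# Refit the guide rod of a chip cutter

### The arm

A 6-joint arm with a two-finger parallel gripper is mounted at the origin on the work surface. World frame = base frame: x ahead of the robot, y to its left, z up, the work surface at z = 0. Lengths are in m, angles in rad, forces in N, time in s.
With the tool pointing down it reaches from about 0.225 to 0.725 m from the base axis. Payload 3.1 kg.
Tool frame: the origin (TCP) lies on the centre line of the jaws, within the pads' length; the fingertips stand 25 mm ahead of it and the grasp point (between the pads) lies 6 mm ahead of it; z points along the fingers, y is the line along which they close (so a half turn about z gives the same grasp; the last joint's range is limited). The gripper opens to 85 mm and grips with 20 to 120 N. Pads are 22 mm wide; open, the fingers measure 114 mm over their backs; the gripper's body (76 mm by 85 mm) begins 54 mm behind the grasp point. The pads swing forward as they close: fully open they stand 13 mm farther back than shut.
Start: joints at [-1.309, 0.048, 0.099, 1.622, 0, 1.443], TCP at [0.199, -0.486, 0.227] pointing down, gripper open.
Joint ranges: [-2.91, 2.91], [-0.99, 1.94], [-1.21, 1.42], [-2.12, 2.29], [-1.49, 1.47], [-3.14, 3.14]. Speed limits (rad/s): [2.79, 2.79, 3.14, 3.14, 3.14, 3.14].

### API

Orientations are given as a unit quaternion [x, y, z, w].
In Python, from cell import manip gives the robot as it stands. The module is installed in compiled form; this text tells all that it offers.
- The arm moves only by the tool servo_tool, never from a script. Its argument "rows" is text: rows parted by semicolons, each of 5 numbers parted by spaces: the shift along the tool's x, y, z in mm, then the turn about the tool's z in degrees, then the closure, from 0 (fully open) to 1 (shut). In form: dx dy dz turn claw; .... A call has 1 to 20 rows; each row shifts and turns the commanded pose from where the row before left it, along the tool's axes as they then stand; what a row does not reach is not made up. A row lasts 1/12 s, in which the tool goes at most 41.7 mm and 7.16 degrees, less where a joint would pass 70% of its speed; a pose out of reach is approached as far as the arm can. A call is refused whole if a number of a shift passes 41.7 or a number of a turn 7.16, either way. A call with a gripper value outside its range is refused whole. The fingers move at their own pace and stop on an object; the grip force is fixed at half the most. Time passes only in rows, so rows that do not move let the fingers close. It gives the time, the measured TCP pose, the force, the opening and the grip force at its end, in the units of the state.
- manip.read_state(): the state, without advancing time (a new reading comes with each control period).
- manip.camera(name): name is "side" or "top"; returns a dict with "color" (384x512x3 uint8, blue, green, red), "vfov" (degrees; the focal length in pixels is half the picture's height over the tangent of half this angle, whatever the lens; pixels are square), "cx", "cy" (the principal point, pixels), "dist" ([k1, k2, p1, p2, k3] as OpenCV has them; the pictures are not rectified), "pose" (4x4, takes a point from camera to world coordinates). Camera axes: x right, y down, z forward; pixel columns grow to the right and rows downward; lengths in m; the calibration is good to about 2 mm. A picture is of the moment at which its call begins. There is no depth.
- manip.job_done(): hands the job in; it is judged then, once.
Trained networks look in a picture, given as the dict that the camera call returned (one of the last four; its "shot" number tells which), for a name from the list of things; names that differ only in an ending like _2 or _b are one class to them, and where a whole thing is asked for, a point or a joint stands for the part that bears it (a point fixed in the world has none). Each returns a list of dicts, best first, with "p" (0 to 1); they miss things now and then, are a little off and sometimes report something else, mostly with a low value. They report only what shows in the picture. A call takes as long as a camera call.
- manip.recognise(name, picture): "box" ([left, top, right, bottom] as shares, 0 to 1, of the picture: columns of its width, rows of its height, round what is visible of it).
- manip.masks_of(name, picture): "mask" (384x512 bool, what is visible of it) and "box" ([left, top, right, bottom] as shares, 0 to 1, of the picture: columns of its width, rows of its height, round what is visible of it).
- manip.place_of(name, picture): "at" ([column, row] as shares, 0 to 1, of the picture: columns of its width, rows of its height: a listed point, or the origin of a listed thing).
The state is a dict: "time_s": time; "q": joint angles; "dq": joint speeds; "joint_torque": joint torques, N m; "tool_pos": TCP position; "eef_rot": TCP orientation; "wrist_force": force on the tool from outside, world axes, zero at the start; "ft_torque": the same for the moment, N m; "grip_width": opening from 0.0 (shut) to 1.0 (fully open); "grasp_force": force on a finger pad.
Only numpy, scipy, OpenCV 4.12 (cv2) and the standard library are available. Lean on these libraries where they do the work, as an engineer would, in place of code of your own. Each camera call takes 0.05 s, during which the arm holds its last target. There are 200 camera calls.

### The job

The table-top potato chip cutter is being put back together after washing: take its loose guide rod from the rest, start it nose first in the empty boss of the cutter and push it in about half way, let go, take a new hold further back at the knob, and push it fully home so that the knob sits against the boss. On the way the nose must find the hole in the pusher block, which hangs a little out of line: feel for it, and do not force or ram the rod. Leave the honing steel as it lies.

Things in the scene. Friction and masses are not known exactly. Their poses are not given: they have to be found in the camera images.
- mouth (a point): Centre of the mouth of the empty boss of the chip cutter, where the rod goes in, 75 mm above the table. x points level into the bore, the way the rod is pushed; z up. The boss is 36 mm across and 50 mm deep, top 18 mm above the axis; bore 14 mm, its mouth countersunk 3.5 mm wide, 8 mm deep. Nothing stands in front of it (x below 0) but the other rod's knob 100 mm to its right.
- ball (a point): Rest place of a sprung steel ball inside the boss, 32 mm in from the mouth, on top of the bore. It presses the rod down with about 5 N once the nose has wedged past it, so the rod drags with some 3 to 10 N, more in ear and socket, and stays where it is left. Its 12 mm wide steel cap on the boss reaches 27 mm above the bore's axis.
- socket (a point): Mouth of the blind socket in the blade head, on the bore's axis 200 mm in from the boss's mouth; 15.6 mm wide, 34 deep, countersunk 4 mm. Before it, 158 to 194 mm in, is the flat-faced ear of the pusher, hole 15 mm (edge broken 0.8 mm). The pusher hangs stiffly on the other rod: its ear may be up to 6 mm high or low, unmeasured. If the nose butts, draw it clear (or it drags the ear), tilt the rod (boss allows 0.04 rad), retry.
- cutter: Chip cutter: cast aluminium frame on rubber feet, 295 mm long, 140 wide, 143 high, fixed to the table, elsewhere each time: bracket with two bosses, pusher block, blade head. Origin on the table under its middle line in the plane of the mouths; axes as mouth, which is at y = +50, z = 75 mm. An equal rod is already fitted at y = -50 mm, its knob standing out 36 mm.
- rod_mid (a point): Middle of the shank of the loose guide rod, on its axis: plain steel, 12 mm across, nose at x = +115 mm (bevelled to 10 mm over the last 3 mm), shoulder at x = -115 mm, behind it a ribbed black knob 26 mm across, 35 mm long. x points from knob to nose. 0.2 kg, balanced about 13 mm behind this point. Starts level, 51 mm up, nose within about 40 degrees of the bore's direction.
- rod_nose (a point): Centre of the nose end of that rod, on its axis, 115 mm ahead of rod_mid; it enters the mouth. Axes as rod_mid; the rod is round, so its y and z mean nothing.
- rod_shoulder (a point): Centre of the front face of that rod's knob, on the axis, 115 mm behind rod_mid; this face sits against the boss at the mouth when the rod is home.
- rod: The loose guide rod as a whole; its origin is rod_mid.
- honing_mid (a point): A honing steel in the other slot of the rest, 80 mm beside the rod: a dark rod 11 mm across with a black handle 25 mm across and 110 mm long. This point is on its axis, 68 mm ahead of the handle; x points from handle to tip. To be left alone.
- rest: Low steel rest fixed to the table, elsewhere each time: base 150 by 160 mm, two combs 8 mm thick at x = -60 and +60 mm, 57 mm high, with slots 15 mm wide, 12 mm deep at y = -40 and +40 mm. Origin at the centre of its underside, x along the slots, the way the nose points. Between the combs the rod can be taken from above.

How it is judged:
By the outcome, as a careful person would: the job done as asked, in the order asked, and still so for the second after the job is handed in, with the robot touching nothing.
It also fails if it takes over 72 s, if anything falls off the work surface, if the arm or the gripper's body presses on something with over 40 N, if the wrist force passes 120 N, or if a joint passes its speed limit or range.

## Working session

There is one attempt and no reset: what is moved stays moved. The work goes in short steps, Python scripts to look and compute and a tool call to move; the robot and the scene stay as the last step left them, time stands still between calls to the robot, and variables do not carry over. Pictures are saved under pics/ and viewed, at most 10 in all, crops included, and the job is handed in when it is done.

Besides the shell and the picture viewer there is one more tool, called after ">>>" as a command line: name --argument value ..., lists and objects as JSON in quotes. servo_tool: Moves the arm, as the interface text tells. Its arguments: {"type":"object","properties":{"rows":{"type":"string"}},"required":["rows"]}

```bash
mkdir -p pics; cat > h.py <<'E'
import numpy as np, cv2
from cell import manip
def K(c):
    f=192/np.tan(np.radians(c["vfov"])/2); return np.array([[f,0,c["cx"]],[0,f,c["cy"]],[0,0,1.]])
def ray(c,uv):
    p=cv2.undistortPoints(np.array([[uv]],float),K(c),np.array(c["dist"],float))[0,0]
    T=np.array(c["pose"]); return T[:3,3],T[:3,:3]@np.array([p[0],p[1],1.])
def atz(c,uv,z):
    o,d=ray(c,uv); return o+d*(z-o[2])/d[2]
def tri(cs,uvs):
    A=np.zeros((3,3));b=np.zeros(3)
    for c,uv in zip(cs,uvs):
        o,d=ray(c,uv); d=d/np.linalg.norm(d); P=np.eye(3)-np.outer(d,d); A+=P;b+=P@o
    x=np.linalg.solve(A,b); return x
def proj(c,X):
    T=np.linalg.inv(np.array(c["pose"])); r,_=cv2.Rodrigues(T[:3,:3])
    return cv2.projectPoints(np.array(X,float).reshape(-1,3),r,T[:3,3],K(c),np.array(c["dist"],float))[0][:,0]
def at(n,c):
    r=manip.place_of(n,c)
    return (np.array(r[0]["at"])*[512,384],r[0]["p"]) if r else (None,0)
E
python3 - <<'E'
from h import *
cs={n:manip.camera(n) for n in("top","side")}
cv2.imwrite("pics/a.png",np.vstack([cs["top"]["color"],cs["side"]["color"]])[:,:] if 0 else cv2.resize(np.hstack([cs["top"]["color"],cs["side"]["color"]]),(800,300)))
cv2.imwrite("pics/top.png",cs["top"]["color"]);cv2.imwrite("pics/side.png",cs["side"]["color"])
Z=dict(mouth=.075,socket=.075,ball=.093,cutter=0,rod_mid=.051,rod_nose=.051,rod_shoulder=.051,honing_mid=.051,rest=0)
for n,c in cs.items(): print(n,np.round(c["pose"],3).tolist(),c["vfov"])
for k,z in Z.items():
    u=[];cc=[]
    for n,c in cs.items():
        p,pr=at(k,c)
        if p is None: print(k,n,"none");continue
        print(k,n,p.round(1),round(pr,2),(atz(c,p,z)*1000).round(1)); u.append(p);cc.append(c)
    if len(u)==2: print("   tri",(tri(cc,u)*1000).round(1))
E
```

```text
top [[0.013, -0.988, 0.152, 0.355], [-1.0, -0.012, 0.01, 0.065], [-0.008, -0.152, -0.988, 1.096], [0.0, 0.0, 0.0, 1.0]] 51.622089030823034
side [[-0.979, -0.136, 0.15, 0.358], [-0.203, 0.672, -0.712, 0.701], [-0.004, -0.728, -0.686, 0.681], [0.0, 0.0, 0.0, 1.0]] 54.98105433773795
mouth top [307.2 146.4] 0.93 [633.9 -51.2  75. ]
mouth side [209.6 154.7] 0.97 [635.6 -54.6  75. ]
   tri [633.7 -50.8  77.9]
socket top [380.8 146.1] 0.64 [ 636.5 -244.6   75. ]
socket side [228.4 115.5] 0.62 [ 635.5 -257.1   75. ]
   tri [ 632.4 -241.7   84.9]
ball top [316.8 144.2] 0.93 [635.1 -74.2  93. ]
ball side [215.1 145.8] 0.79 [624.1 -72.9  93. ]
   tri [630.  -74.8  92.3]
cutter top [304.  170.1] 0.86 [585.6 -50.5   0. ]
cutter side [228.9 179.7] 0.73 [584.1 -48.2   0. ]
   tri [585.5 -50.9  -2.4]
rod_mid top [312.9 143.9] 0.63 [647.6 -69.4  51. ]
rod_mid side [224.9 277.2] 0.69 [501.  297.7  51. ]
   tri [ 737.5 -140.8 -595.1]
rod_nose top [216.6 183.8] 0.76 [535.  188.5  51. ]
rod_nose side [221.8 231.8] 0.68 [538.6 183.3  51. ]
   tri [535.5 188.   56.7]
rod_shoulder top [179.8 227.3] 0.69 [417.9 281.7  51. ]
rod_shoulder side [231.2 330.9] 0.94 [461.2 403.9  51. ]
   tri [ 458.1  321.5 -116.2]
honing_mid top [182.9 226. ] 0.89 [421.4 273.7  51. ]
honing_mid side [263.8 269.8] 0.83 [427.9 264.7  51. ]
   tri [423.7 271.9  61.3]
rest top [178.1 213.2] 0.75 [459.8 298.6   0. ]
rest side [245.1 290.5] 0.7 [462.6 288.2   0. ]
   tri [459.6 296.   12.8]
```

View pics/top.png

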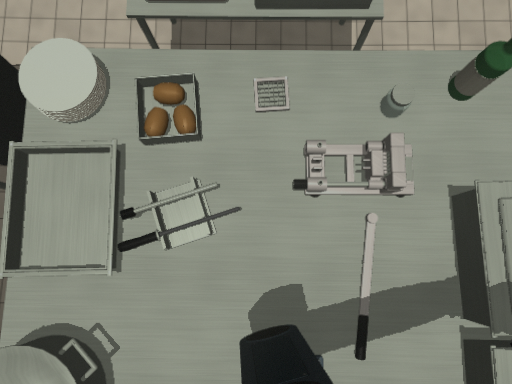

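View pics/side.png

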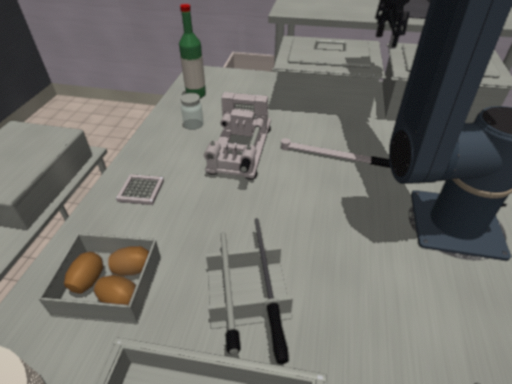

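The top view shows the rod with its knob at about (128,212) and its nose at (217,185). The honing steel lies below it. The mouth is at (307,146), with the bore pointing right, which is −y.

```bash
cat > m.py <<'E'
from h import *
def meas(cs):
    for n,c in cs.items():
        for nm in("rod","honing_mid"):
            for r in manip.masks_of(nm,c)[:2]:
                ys,xs=np.nonzero(r["mask"])
                if len(xs)<20: continue
                P=np.array([atz(c,(x,y),.051)[:2] for x,y in zip(xs,ys)])*1000
                m=P.mean(0);w,V=np.linalg.eigh(np.cov(P.T));d=V[:,1]; d=d if d[1]<0 else -d
                s=(P-m)@d
                print(n,nm,round(r["p"],2),len(xs),"ends",(m+d*s.min()).round(1),(m+d*s.max()).round(1),"ang",np.degrees(np.arctan2(d[1],d[0])).round(2),"width",np.std((P-m)@V[:,0]).round(1))
def bore(cs,k=("mouth","socket","ball","cutter")):
    Z=dict(mouth=.075,socket=.075,ball=.090,cutter=0)
    for q in k:
        for n,c in cs.items():
            p,pr=at(q,c)
            if p is not None: print(q,n,round(pr,2),(atz(c,p,Z[q])*1000).round(1))
E
python3 - <<'E'
from m import *
s=manip.read_state();print({k:np.round(s[k],3).tolist() for k in("time_s","tool_pos","eef_rot","wrist_force","grip_width")})
from scipy.spatial.transform import Rotation as R
print(R.from_quat(s["eef_rot"]).as_matrix().round(3))
cs={n:manip.camera(n) for n in("top","side")}
meas(cs);bore(cs)
E
```

```text
{'time_s': 1.0, 'tool_pos': [0.199, -0.486, 0.227], 'eef_rot': [0.981, 0.194, 0.0, 0.0], 'wrist_force': [-0.887, 0.493, 0.783], 'grip_width': 1.0}
[[ 0.925  0.38   0.   ]
 [ 0.38  -0.925 -0.   ]
 [ 0.     0.    -1.   ]]
top rod 0.91 461 ends [447.5 439.5] [533.3 190.5] ang -70.97 width 4.4
top honing_mid 0.9 716 ends [362.8 439.3] [469.9 129.6] ang -70.91 width 5.5
side rod 0.8 970 ends [448.  441.4] [536.4 186.1] ang -70.9 width 5.2
side honing_mid 0.64 1330 ends [364.1 440.7] [471.5 129.7] ang -70.94 width 6.4
mouth top 0.79 [639.1 -48.8  75. ]
mouth side 0.76 [632.5 -61.1  75. ]
socket top 0.63 [ 634.7 -251.    75. ]
socket side 0.63 [ 632.3 -253.7   75. ]
ball top 0.7 [643.5 -75.1  90. ]
ball side 0.97 [631.5 -58.2  90. ]
cutter top 0.6 [585.  -44.5   0. ]
cutter side 0.82 [583.9 -41.7   0. ]
```

>>> servo_tool --rows "12 -13.5 0 0 0.3;24 -26.5 0 0 0.3;24 -26.5 0 0 0.3;24 -26.5 0 0 0.3;24 -26.5 0 0 0.3;24 -26.5 0 0 0.3;24 -26.5 0 0 0.3;24 -26.5 0 0 0.3;24 -26.5 0 0 0.3;24 -26.5 0 0 0.3;24 -26.5 0 0 0.3;24 -26.5 0 0 0.3;24 -26.5 0 0 0.3;24 -26.5 0 0 0.3;24 -26.5 0 0 0.3;24 -26.5 0 0 0.3;24 -26.5 0 0 0.3;24 -26.5 0 0 0.3;24 -26.5 0 0 0.3;24 -26.5 0 0 0.3"

```text
time_s: 3.37
tool_pos: [0.4362, 0.1725, 0.2273]
eef_rot: [0.981, 0.194, 0.0, 0.0]
wrist_force: [0.7, -0.1, 0.3]
grip_width: 0.697
grasp_force: 0.0
```

>>> servo_tool --rows "24 -26.5 0 0 0.3;24 -26.5 0 0 0.3;24 -26.5 0 0 0.3;24 -26.5 0 0 0.3;0 0 5 -6.5 0.3;0 0 5 -6.5 0.3;0 0 5 -6.5 0.3;0 0 5 -6.5 0.3;0 0 5 -6.5 0.3;0 0 5 -6.5 0.3;0 0 5 -6.5 0.3;0 0 5 -6.5 0.3;0 0 5 -6.5 0.3;0 0 5 -6.5 0.3;0 0 5 -6.5 0.3;0 0 5 -6.5 0.3;0 0 5 -6.5 0.3;0 0 0 -2.2 0.3"

```text
time_s: 4.87
tool_pos: [0.4891, 0.292, 0.1608]
eef_rot: [0.569, 0.822, 0.002, -0.006]
wrist_force: [-0.3, -0.4, -0.7]
grip_width: 0.697
grasp_force: 0.0
```

```bash
cat > st.py <<'E'
from h import *
from scipy.spatial.transform import Rotation as R
def st(target=None):
    s=manip.read_state();M=R.from_quat(s["eef_rot"]).as_matrix();p=np.array(s["tool_pos"])*1000
    print("t",round(s["time_s"],2),"pos",p.round(1),"yaw",np.degrees(np.arctan2(M[1,0],M[0,0])).round(2),"zdir",M[:,2].round(3),"F",np.round(s["wrist_force"],1),"T",np.round(s["ft_torque"],2),"grip",round(s["grip_width"],3),round(s["grasp_force"],1))
    if target is not None: print("delta tool",(M.T@(np.array(target)-p)).round(1))
    return s,M,p
E
python3 - <<'E'
from st import *
from m import *
st([487.7,325.4,57])
cs={n:manip.camera(n) for n in("top","side")}
meas(cs);bore(cs)
for n in cs: cv2.imwrite(f"pics/b_{n}.png",cs[n]["color"])
E
```

```text
t 4.87 pos [489.1 292.  160.8] yaw 110.62 zdir [-0.007  0.01  -1.   ] F [-0.3 -0.4 -0.7] T [ 0.03 -0.04  0.  ] grip 0.697 0.0
delta tool [ 30.5  10.7 104.1]
top rod 0.8 193 ends [492. 309.] [534.  189.9] ang -70.58 width 3.2
top rod 0.19 1888 ends [546.2 268.1] [372.1 251.5] ang -174.55 width 31.1
top honing_mid 0.82 368 ends [406.9 312.6] [468.1 131.7] ang -71.29 width 4.1
side rod 0.84 965 ends [447.5 442.8] [536.9 186.2] ang -70.79 width 5.3
side honing_mid 0.85 1328 ends [363.4 442.1] [468.6 138.5] ang -70.89 width 6.4
mouth top 0.59 [632.3 -52.1  75. ]
socket top 0.94 [ 637.7 -249.3   75. ]
ball top 0.85 [640.6 -81.6  90. ]
cutter top 0.77 [595.6 -45.4   0. ]
```

>>> servo_tool --rows "10 3.5 10 1.6 0.3;10 3.5 10 0 0.3;10 3.5 10 0 0.3;0 0 10 0 0.3;0 0 5 0 0.3;0 0 0 0 0.3;0 0 0 0 0.3"

```text
time_s: 6.15
tool_pos: [0.4891, 0.3241, 0.1167]
eef_rot: [0.582, 0.813, 0.002, -0.006]
wrist_force: [0.4, 0.4, 0.0]
grip_width: 0.697
grasp_force: 0.0
```

```bash
python3 - <<'E'
from st import *
from m import *
st([487.7,325.4,57])
c=manip.camera("side"); meas({"side":c})
cv2.imwrite("pics/c.png",cv2.resize(c["color"][200:384,130:330],(800,736))[:600])
E
```

```text
t 6.15 pos [489.1 324.1 116.7] yaw 108.77 zdir [-0.007  0.01  -1.   ] F [0.4 0.4 0. ] T [-0.02  0.   -0.01] grip 0.697 0.0
delta tool [ 0.9 -0.7 59.7]
side rod 0.57 875 ends [447.8 441.4] [524.4 221.5] ang -70.77 width 5.3
side honing_mid 0.74 1235 ends [363.1 442.2] [444.  211.2] ang -70.7 width 6.9
```

View pics/c.png

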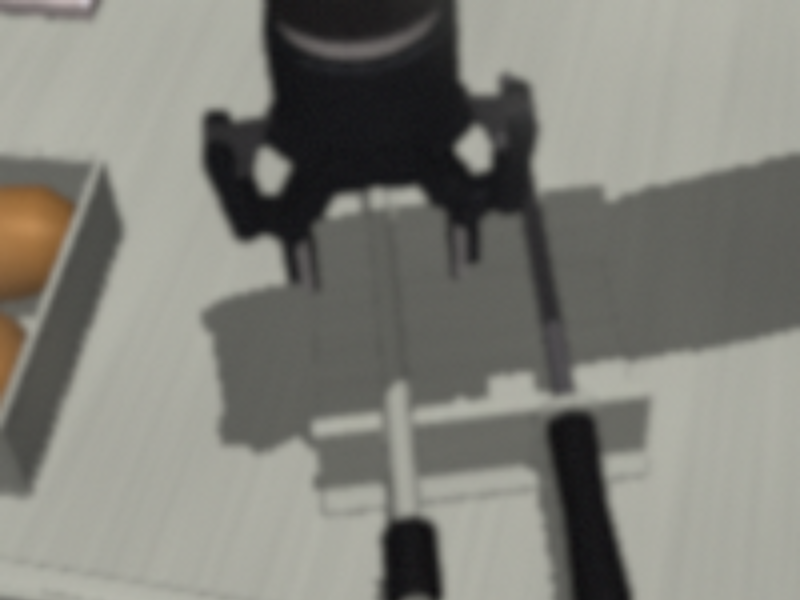

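The fingers straddle the rod and are clear of the honing steel, so I'll descend and grip.

>>> servo_tool --rows "0 0 15 0 0.3;0 0 15 0 0.3;0 0 15 0 0.3;0 0 10 0 0.3;0 0 4.5 0 0.3;0 0 0 0 0.3;0 0 0 0 0.6;0 0 0 0 0.8;0 0 0 0 1;0 0 0 0 1;0 0 0 0 1;0 0 0 0 1;0 0 0 0 1;0 0 0 0 1"

```text
time_s: 7.47
tool_pos: [0.4893, 0.3252, 0.0581]
eef_rot: [0.582, 0.813, 0.003, -0.005]
wrist_force: [-0.2, 0.7, 1.0]
grip_width: 0.001
grasp_force: 0.0
```

>>> servo_tool --rows "0 0 0 0 1;0 0 0 0 1;0 0 -5 0 1;0 0 -10 0 1;0 0 -15 0 1;0 0 -15 0 1;0 0 -15 0 1;0 0 -15 0 1;0 0 -10 0 1;0 0 0 0 1;0 0 0 0 1"

```text
time_s: 8.38
tool_pos: [0.4904, 0.3246, 0.1442]
eef_rot: [0.582, 0.813, 0.004, -0.005]
wrist_force: [0.8, 0.8, 0.1]
grip_width: -0.001
grasp_force: 0.0
```

```bash
cat > rod.py <<'E'
from st import *
from m import *
def look(names=("rod_nose","rod_shoulder","rod_mid")):
    cs={n:manip.camera(n) for n in("top","side")}
    for k in names:
        q={n:at(k,c) for n,c in cs.items()}
        g={n:v for n,v in q.items() if v[0] is not None}
        print(k,{n:(v[0].round(1).tolist(),round(v[1],2)) for n,v in g.items()}, (tri([cs[n] for n in g],[v[0] for v in g.values()])*1000).round(1) if len(g)==2 else "")
    return cs
E
python3 - <<'E'
from rod import *
st(); cs=look(); bore(cs)
cv2.imwrite("pics/d.png",np.vstack([cs["side"]["color"][100:384,100:400],cs["top"]["color"][100:260,100:400]]))
E
```

```text
t 8.38 pos [490.4 324.6 144.2] yaw 108.77 zdir [-0.003  0.012 -1.   ] F [0.8 0.8 0.1] T [0.01 0.04 0.  ] grip -0.001 0.0
rod_nose {'top': ([213.7, 184.9], 0.78)} 
rod_shoulder {'top': ([136.2, 211.9], 0.66), 'side': ([234.4, 331.0], 0.6)} [457.1 400.3  45.3]
rod_mid {'top': ([179.2, 197.8], 0.67), 'side': ([228.0, 279.0], 0.72)} [497.8 290.1  34.6]
mouth top 0.8 [640.  -40.5  75. ]
socket top 0.9 [ 638.7 -244.4   75. ]
ball top 0.56 [645.4 -73.1  90. ]
cutter top 0.82 [587.  -42.3   0. ]
cutter side 0.82 [595.4 -47.2   0. ]
```

View pics/d.png

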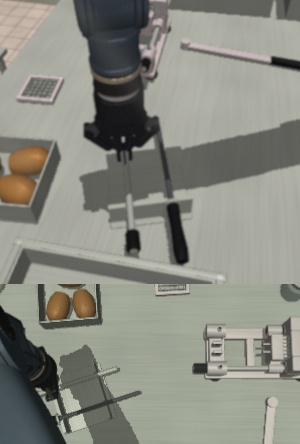

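The picture shows the fingers shut and raised, with the rod apparently still in the rest, so the grasp missed. I'll look closer.

```bash
python3 - <<'E'
from rod import *
c=manip.camera("side"); t=manip.camera("top")
a=cv2.resize(c["color"][200:350,160:300],None,fx=3.5,fy=3.5); b=cv2.resize(t["color"][160:250,120:230],None,fx=2.7,fy=2.7)
im=np.zeros((600,800,3),np.uint8); im[:a.shape[0],:a.shape[1]]=a; im[:b.shape[0],490:490+b.shape[1]]=b
cv2.imwrite("pics/e.png",im)
s,M,p=st(); tip=p/1000+M[:,2]*.025
meas({"side":c,"top":t})
print("tip px side",proj(c,tip),"top",proj(t,tip))
E
```

```text
t 9.28 pos [489.7 324.3 143.1] yaw 108.77 zdir [-0.005  0.011 -1.   ] F [-0.3  0.2 -0. ] T [-0.03 -0.04 -0.01] grip -0.002 0.0
side rod 0.94 769 ends [447.7 441.6] [532.2 200.2] ang -70.72 width 5.5
side honing_mid 0.58 1386 ends [363.6 442.2] [460.6 162.5] ang -70.87 width 6.8
top rod 0.74 215 ends [465.2 386.4] [533.1 192.2] ang -70.7 width 2.9
top honing_mid 0.68 447 ends [394.6 347.5] [470.4 127.1] ang -71.03 width 4.4
tip px side [[225.11793228 269.47409636]] top [[158.28200202 196.53111356]]
```

View pics/e.png

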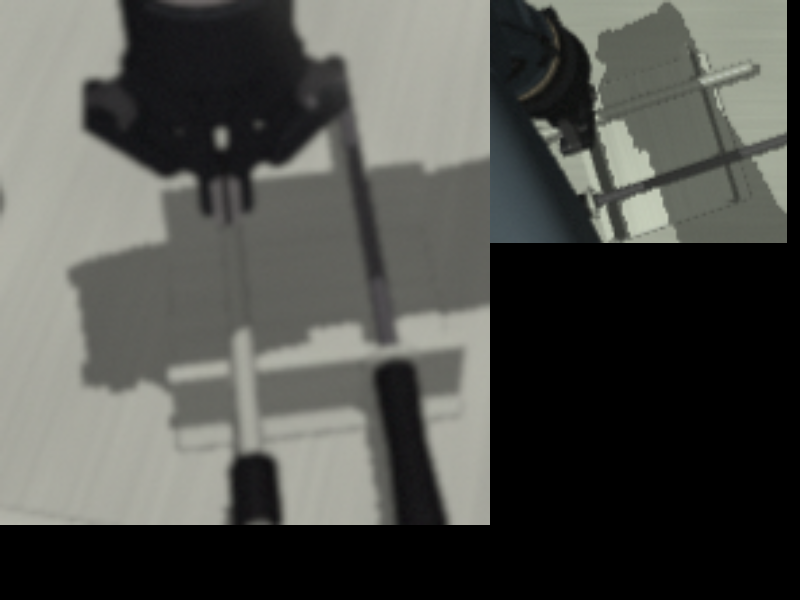

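```bash
python3 - <<'E'
from rod import *
c=manip.camera("side")
im=c["color"].astype(float); im=(255*(np.clip(im,0,160)/160)**.5).astype(np.uint8)
k=10; x0,y0=185,225
a=cv2.resize(im[y0:y0+60,x0:x0+80],None,fx=k,fy=k,interpolation=cv2.INTER_NEAREST)
s,M,p=st()
for d,col in((25,(0,0,255)),(6,(0,255,0)),(0,(255,0,0))):
    for w in(-11,11):
        u=proj(c,(p+M[:,2]*d+M[:,0]*w)/1000)[0]; cv2.circle(a,tuple(int(v) for v in ((u-[x0,y0]+.5)*k)),5,col,2)
cv2.imwrite("pics/f.png",a)
E
```

```text
t 9.53 pos [489.7 324.3 143.1] yaw 108.77 zdir [-0.005  0.011 -1.   ] F [ 0.1 -0.  -0.5] T [-0.06 -0.02  0.01] grip -0.005 0.0
```

View pics/f.png

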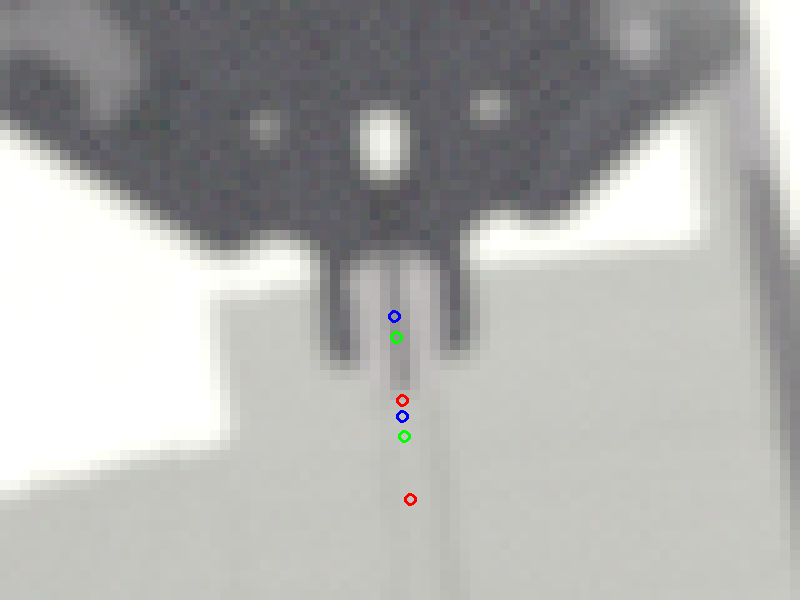

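```bash
python3 - <<'E'
from rod import *
c=manip.camera("side"); s,M,p=st()
for P,names in(((489.1,324.1,116.7),"c: tips seen (205-209,271),(245-248,267)"),):
    for d in(-20,-5,10,25):
        print(d,[proj(c,(np.array(P)+M[:,2]*d+M[:,0]*11+M[:,1]*w)/1000)[0].round(1).tolist() for w in(-30,30)])
print(names)
print("now seen ~(224.5,264)")
for d in(-20,-10,0,10,25): print(d,proj(c,(p+M[:,2]*d+M[:,0]*11)/1000)[0].round(1))
E
```

```text
t 9.58 pos [489.7 324.3 143. ] yaw 108.77 zdir [-0.005  0.011 -1.   ] F [-0.2  0.2  0.5] T [-0.01  0.    0.01] grip -0.001 0.0
-20 [[242.2, 266.3], [208.3, 269.9]]
-5 [[242.4, 271.3], [209.0, 274.9]]
10 [[242.6, 276.2], [209.7, 279.8]]
25 [[242.8, 280.9], [210.4, 284.5]]
c: tips seen (205-209,271),(245-248,267)
now seen ~(224.5,264)
-20 [224.1 259.1]
-10 [224.4 262.6]
0 [224.7 266.1]
10 [225.1 269.5]
25 [225.5 274.5]
```

>>> servo_tool --rows "0 0 0 0 0.5;0 0 10 0 0.5;0 0 15 0 0.5;0 0 15 0 0.5;0 0 15 0 0.5;0 0 15 0 0.5;0 0 10 0 0.5;0 0 6 0 0.5;0 0 4 0 0.5;0 0 4 0 0.5;0 0 4 0 0.5;0 0 0 0 0.5;0 0 0 0 0.5"

```text
time_s: 10.67
tool_pos: [0.4895, 0.3255, 0.0454]
eef_rot: [0.582, 0.813, 0.003, -0.005]
wrist_force: [-0.2, -0.2, 0.8]
grip_width: 0.499
grasp_force: 0.0
```

```bash
python3 - <<'E'
from rod import *
c=manip.camera("side"); s,M,p=st()
im=c["color"].astype(float); im=(255*(np.clip(im,0,160)/160)**.5).astype(np.uint8)
k=7; x0,y0=180,230
a=cv2.resize(im[y0:y0+80,x0:x0+110],None,fx=k,fy=k,interpolation=cv2.INTER_NEAREST)
for w in (-21,21):
  for d,col in((25,(0,0,255)),(-6,(0,255,0))):
    u=proj(c,(p+M[:,2]*(d-6)+M[:,0]*11+M[:,1]*w)/1000)[0]; cv2.circle(a,tuple(int(v) for v in ((u-[x0,y0]+.5)*k)),5,col,2)
cv2.imwrite("pics/g.png",a)
E
```

```text
t 10.72 pos [489.6 325.6  45.7] yaw 108.77 zdir [-0.004  0.012 -1.   ] F [ 1.3 -0.1  0.3] T [-0.03  0.02  0.04] grip 0.492 0.0
```

View pics/g.png

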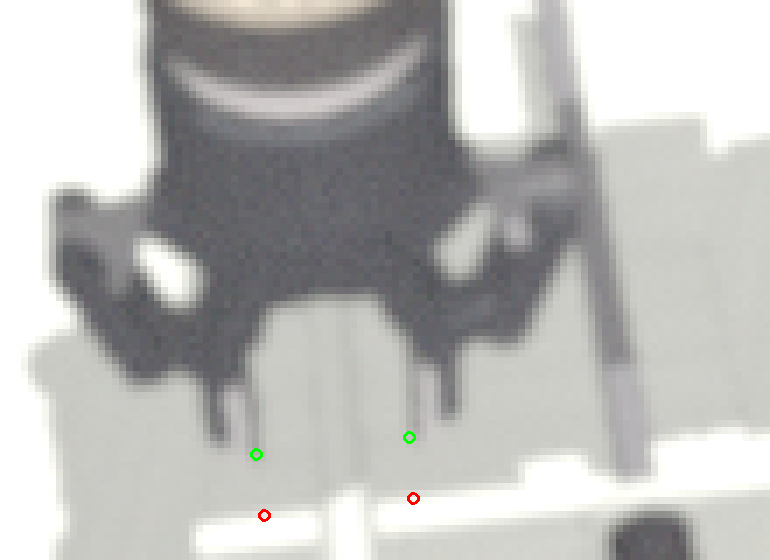

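The fingertips (green marks) stand about 30 mm higher than the nominal tool frame says. I'll go down 20 mm more, watching the force, and close.

>>> servo_tool --rows "0 0 4 0 0.5;0 0 4 0 0.5;0 0 4 0 0.5;0 0 4 0 0.5;0 0 3.5 0 0.5;0 0 0 0 0.5;0 0 0 0 0.7;0 0 0 0 0.85;0 0 0 0 1;0 0 0 0 1;0 0 0 0 1;0 0 0 0 1;0 0 0 0 1"

```text
time_s: 11.8
tool_pos: [0.4893, 0.3257, 0.0259]
eef_rot: [0.582, 0.813, 0.003, -0.005]
wrist_force: [0.2, -0.3, 0.3]
grip_width: 0.116
grasp_force: 58.4
```

```bash
python3 - <<'E'
from rod import *
st()
E
```

```text
t 11.8 pos [489.3 325.7  25.9] yaw 108.77 zdir [-0.004  0.012 -1.   ] F [ 0.2 -0.3  0.3] T [-0.01 -0.06  0.01] grip 0.116 58.4
```

Gripped with 58 N, opening about 10–12 mm. Next I'll lift and carry the rod to the front of the mouth.

>>> servo_tool --rows "0 0 -4 0 1;0 0 -8 0 1;0 0 -12 0 1;0 0 -14 0 1;0 0 -14 0 1;0 0 -10 0 1;0 0 -4 0 1;0 0 0 0 1"

```text
time_s: 12.47
tool_pos: [0.4907, 0.3255, 0.0937]
eef_rot: [0.582, 0.813, 0.005, -0.004]
wrist_force: [-0.5, 0.1, -2.0]
grip_width: 0.116
grasp_force: 58.4
```

>>> servo_tool --rows "-9 2.5 0 0 1;-18 5.3 0 0 1;-18 5.3 0 0 1;-18 5.3 0 0 1;-18 5.3 0 0 1;-18 5.3 0 0 1;-18 5.3 0 0 1;-18 5.3 0 0 1;-18 5.3 0 0 1;-18 5.3 0 0 1;-18 5.3 0 0 1;-18 5.3 0 0 1;-18 5.3 0 0 1;-9 2.5 0 2 1;0 0 0 4 1;0 0 0 4 1;0 0 0 4 1;0 0 0 3 1;0 0 0 1.5 1;0 0 0 0 1"

```text
time_s: 14.13
tool_pos: [0.6289, 0.1252, 0.0874]
eef_rot: [0.706, 0.708, 0.001, -0.006]
wrist_force: [-0.3, -0.3, -2.0]
grip_width: 0.115
grasp_force: 58.5
```

```bash
python3 - <<'E'
from rod import *
st([637.6,115,80]); cs=look(("rod_nose","rod_shoulder","rod_mid","mouth","ball","socket")); bore(cs)
for nm in("rod","cutter"):
  for n,c in cs.items():
    for r in manip.masks_of(nm,c)[:1]:
      print(nm,n,round(r["p"],2),cv2.minAreaRect(cv2.findNonZero(r["mask"].astype(np.uint8))))
im=np.hstack([cs["side"]["color"][90:280,140:340],cs["top"]["color"][90:280,200:400]])
cv2.imwrite("pics/i.png",cv2.resize(im,(800,380)))
E
```

```text
t 14.13 pos [628.9 125.2  87.4] yaw 90.17 zdir [-0.007  0.011 -1.   ] F [-0.3 -0.3 -2. ] T [-0.03 -0.02  0.04] grip 0.115 58.5
delta tool [-10.3   8.8   7.2]
rod_nose {'top': ([298.4, 146.0], 0.73), 'side': ([208.2, 146.9], 0.77)} [623.5 -23.2 124.3]
rod_shoulder {'top': ([209.7, 145.9], 0.65), 'side': ([176.1, 214.9], 0.8)} [627.2 203.1 107. ]
rod_mid {'side': ([190.6, 185.2], 0.78)} 
mouth {'top': ([305.3, 148.4], 0.6), 'side': ([210.2, 154.5], 0.62)} [628.3 -45.   83.4]
ball {'top': ([315.6, 143.4], 0.6), 'side': ([214.3, 146.8], 0.59)} [632.  -71.9  90.9]
socket {'top': ([382.8, 145.0], 0.82)} 
mouth top 0.6 [628.4 -46.2  75. ]
mouth side 0.62 [634.4 -55.9  75. ]
socket top 0.82 [ 639.5 -249.9   75. ]
ball top 0.6 [638.1 -71.4  90. ]
ball side 0.59 [626.3 -72.1  90. ]
cutter top 0.88 [585.1 -49.4   0. ]
cutter side 0.81 [593.6 -40.3   0. ]
rod top 0.47 ((243.5, 145.0), (8.0, 103.0), 90.0)
rod side 0.86 ((188.60000610351562, 190.30001831054688), (12.074767112731934, 88.54829406738281), 26.56505012512207)
cutter top 0.88 ((353.5, 164.5), (65.0, 119.0), 90.0)
cutter side 0.79 ((239.0094451904297, 135.21697998046875), (55.631019592285156, 89.97116088867188), 15.945395469665527)
```

View pics/i.png

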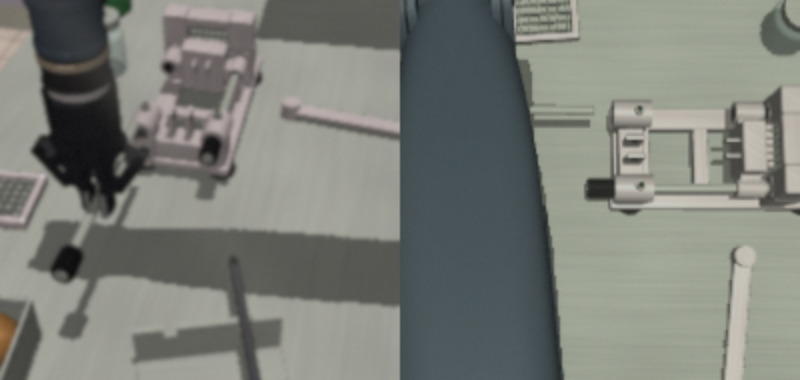

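In the top view the nose is at about (296.5,145.5) and the boss at (305,146), with the rod parallel to the frame. I'll measure the row profiles to sub-pixel accuracy.

```bash
python3 - <<'E'
from rod import *
c=manip.camera("top"); g=cv2.cvtColor(c["color"],cv2.COLOR_BGR2GRAY)
for a,b in((272,280),(282,290),(288,295),(306,311),(312,320),(321,326)): print(a,b,"rows 130-164",g[130:164,a:b].mean(1).astype(int).tolist())
print("row145 cols 285-312",g[143:148,285:312].mean(0).astype(int).tolist())
print("fitted rod",[ (x,g[176:196,x-4:x+4].mean(1).astype(int).tolist()) for x in(335,350,362)])
E
```

```text
272 280 rows 130-164 [158, 159, 161, 162, 161, 160, 159, 158, 159, 159, 160, 151, 136, 168, 188, 142, 133, 161, 145, 95, 95, 93, 95, 117, 155, 156, 157, 155, 155, 156, 156, 155, 153, 155]
282 290 rows 130-164 [161, 160, 162, 163, 163, 162, 161, 160, 161, 161, 161, 153, 138, 167, 187, 143, 123, 141, 147, 97, 96, 96, 96, 119, 157, 156, 159, 157, 156, 158, 157, 157, 156, 158]
288 295 rows 130-164 [161, 160, 161, 164, 164, 162, 162, 160, 161, 161, 160, 152, 137, 167, 186, 143, 123, 142, 149, 105, 98, 97, 99, 124, 157, 156, 159, 158, 157, 158, 158, 158, 158, 159]
306 311 rows 130-164 [162, 160, 161, 162, 162, 162, 162, 161, 160, 150, 129, 135, 145, 149, 159, 171, 173, 163, 148, 140, 132, 120, 106, 86, 92, 114, 129, 147, 147, 146, 145, 145, 144, 144]
312 320 rows 130-164 [161, 160, 162, 162, 162, 163, 163, 161, 159, 149, 129, 146, 157, 150, 155, 171, 174, 177, 171, 160, 148, 133, 114, 97, 135, 186, 172, 154, 182, 156, 67, 72, 90, 138]
321 326 rows 130-164 [161, 160, 161, 161, 161, 163, 162, 161, 159, 149, 129, 144, 159, 162, 166, 183, 189, 187, 173, 162, 150, 138, 122, 123, 137, 131, 153, 164, 169, 166, 154, 157, 163, 166]
row145 cols 285-312 [152, 152, 152, 152, 152, 152, 153, 152, 153, 153, 151, 146, 159, 162, 162, 162, 161, 162, 159, 138, 111, 83, 172, 186, 186, 187, 186]
fitted rod [(335, [156, 156, 156, 155, 155, 155, 146, 164, 177, 137, 105, 138, 192, 193, 195, 197, 199, 182, 133, 159]), (350, [172, 172, 172, 172, 172, 166, 146, 162, 173, 138, 105, 136, 187, 189, 190, 193, 196, 179, 124, 142]), (362, [121, 121, 122, 123, 123, 133, 145, 161, 170, 137, 105, 129, 170, 175, 186, 190, 193, 176, 123, 142])]
```

```bash
python3 - <<'E'
from rod import *
c=manip.camera("top"); st()
f=[atz(c,(u,184.3),.075)*1000 for u in(335,362)]; print("fitted",f[0].round(1),f[1].round(1))
for z in(.108,.112,.116,.120): print("loose",z,[(atz(c,(u,144.3),z)*1000).round(1)[:2].tolist() for u in(274,291,296.3)])
print("boss edge x at z75",[ (atz(c,(310,r),.075)*1000).round(1)[:2].tolist() for r in(139.5,154)], "mouth edge col305.5",(atz(c,(306,146),.085)*1000).round(1))
E
```

```text
t 15.53 pos [629.7 125.4  88.6] yaw 90.27 zdir [-0.005  0.011 -1.   ] F [-0.4 -0.1 -1.3] T [ 0.04 -0.03  0.04] grip 0.115 58.5
fitted [ 533.1 -122.9   75. ] [ 533.9 -192.8   75. ]
loose 0.108 [[629.6, 37.4], [630.0, -6.1], [630.2, -19.7]]
loose 0.112 [[628.5, 37.5], [628.9, -5.8], [629.1, -19.3]]
loose 0.116 [[627.4, 37.7], [627.8, -5.5], [627.9, -19.0]]
loose 0.12 [[626.3, 37.8], [626.7, -5.2], [626.8, -18.6]]
boss edge x at z75 [[652.8, -58.7], [613.4, -58.5]] mouth edge col305.5 [632.2 -47.   85. ]
```

>>> servo_tool --rows "0 1 5 0 1;0 1 8 0 1;0 1 8 0 1;0 1 8 0 1;0 0 6 0 1;0 0 3 0 1;0 0 0 0 1;0 0 0 0 1"

```text
time_s: 16.2
tool_pos: [0.6332, 0.1258, 0.0501]
eef_rot: [0.705, 0.709, 0.002, -0.006]
wrist_force: [0.6, -0.5, -1.3]
grip_width: 0.118
grasp_force: 58.5
```

```bash
cat > chk.py <<'E'
from rod import *
def prof(g,cols,r0,r1):
    # rod centre row: mean of outer dark edges via template of the fitted rod
    return g[r0:r1,cols[0]:cols[1]].mean(1)
def chk():
    c=manip.camera("top"); s=manip.camera("side"); g=cv2.cvtColor(c["color"],cv2.COLOR_BGR2GRAY).astype(float)
    print("top rows 136-156",g[136:157,284:292].mean(1).astype(int).tolist())
    print("cols",g[143:148,285:312].mean(0).astype(int).tolist())
    for n in("rod","mouth"):
        pass
    r=manip.masks_of("rod",s)[0]; ys,xs=np.nonzero(r["mask"]); v,=[cv2.fitLine(np.c_[xs,ys].astype(np.float32),cv2.DIST_HUBER,0,.01,.01).ravel()]
    print("side rod line",v.round(3),"p",round(r["p"],2),"bottom/top rows",ys.min(),ys.max())
    # compare with predicted axis for several heights
    for z in(65,70,75,80,85):
        P=proj(s,np.array([[.633,.15,z/1e3],[.632,-.02,z/1e3]]))
        d=[(p-v[2:])@np.array([-v[1],v[0]]) for p in P]; print(z,P.round(1).tolist(),"off px",np.round(d,2))
    return c,s
E
python3 - <<'E'
from chk import *
st(); c,s=chk()
cv2.imwrite("pics/j.png",cv2.resize(s["color"][110:230,150:270],(720,720))[:600])
E
```

```text
t 16.2 pos [633.2 125.8  50.1] yaw 90.27 zdir [-0.006  0.011 -1.   ] F [ 0.6 -0.5 -1.3] T [ 0.03  0.01 -0.04] grip 0.118 58.5
top rows 136-156 [161, 160, 161, 161, 161, 161, 162, 162, 153, 140, 163, 176, 134, 107, 97, 96, 96, 119, 157, 156, 159]
cols [159, 158, 159, 159, 159, 159, 159, 158, 159, 154, 152, 160, 162, 162, 162, 162, 162, 162, 159, 138, 111, 83, 172, 186, 186, 186, 186]
side rod line [  0.429  -0.903 181.662 215.018] p 0.67 bottom/top rows 162 242
65 [[185.8, 211.0], [207.5, 165.7]] off px [2.01 2.19]
70 [[185.5, 209.5], [207.3, 164.2]] off px [1.11 1.4 ]
75 [[185.3, 207.9], [207.2, 162.7]] off px [0.21 0.61]
80 [[185.0, 206.4], [207.0, 161.2]] off px [-0.71 -0.19]
85 [[184.7, 204.9], [206.8, 159.7]] off px [-1.63 -0.99]
```

View pics/j.png

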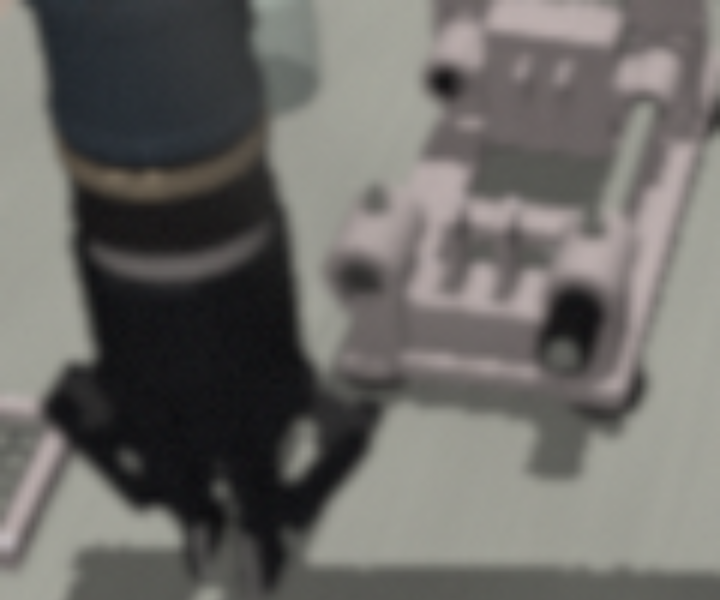

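The side view shows the open bore of the boss at about (210,155.3) and the pusher's ear hole at about (224,123). I'll compare both with predictions.

```bash
python3 - <<'E'
from rod import *
c=manip.camera("top"); s=manip.camera("side")
f=np.array([533.5,-157.9,75]); d=np.array([.0114,-1,0]); y=np.array([1,.0114,0])
# mouth plane y
m=f-d*(157.9-48)+100*y; print("mouth",m.round(1)); print("rod x",(atz(c,(288,147.2),.075)*1000).round(1),"nose(294.5)",(atz(c,(294.3,147.2),.075)*1000).round(1))
for n,a in(("mouth",0),("ear",158),("ear2",194)):
    print(n,[proj(s,(m+a*d+[0,0,z])/1000)[0].round(1).tolist() for z in(-6,-3,0,3,6)])
print("fitted boss mouth/knob front",proj(s,(m-100*y-36*d)/1000)[0].round(1),"ear on fitted",proj(s,(m-100*y+158*d)/1000)[0].round(1))
g=cv2.cvtColor(s["color"],cv2.COLOR_BGR2GRAY)
print(g[112:134,216:234])
print(g[145:164,202:220])
E
```

```text
mouth [632.2 -46.9  75. ]
rod x [ 6.312e+02 -6.000e-01  7.500e+01] nose(294.5) [631.4 -17.2  75. ]
mouth [[210.2, 158.4], [210.1, 157.5], [210.0, 156.6], [209.9, 155.7], [209.8, 154.8]]
ear [[224.6, 126.4], [224.6, 125.6], [224.5, 124.7], [224.4, 123.8], [224.4, 123.0]]
ear2 [[227.5, 120.0], [227.4, 119.2], [227.4, 118.3], [227.3, 117.5], [227.3, 116.6]]
fitted boss mouth/knob front [243.7 169.4] ear on fitted [257.4 128.2]
[[163 164 163 164 161 148 125 105  99 109 121 125 120 112 118 145 169 177]
 [163 164 163 164 161 148 124 109 115 129 140 141 136 128 133 156 172 177]
 [163 164 164 164 161 147 128 122 137 153 162 164 159 150 141 148 159 165]
 [163 164 164 162 160 151 135 136 153 167 173 173 170 158 139 127 129 133]
 [164 163 163 163 162 156 145 149 161 171 175 173 168 158 135 114 106 108]
 [163 163 162 163 162 157 153 159 168 174 174 170 166 158 137 112 103 103]
 [164 163 163 162 159 155 155 159 166 171 171 168 166 160 137 113 104 103]
 [163 163 162 163 157 149 144 146 153 159 161 161 163 158 137 111 104 105]
 [164 162 162 159 147 131 119 114 117 126 137 146 151 149 129 108 105 10
[... 1704 characters left out ...]
113 118 112 101 101 129]
 [152 136 115  95  77  62  50  49  51  57  71  88 103 108 104  96 110 140]
 [154 142 119  95  76  61  49  47  46  49  62  81  97 104  99 100 122 150]
 [158 148 129 105  84  66  55  49  48  49  58  75  94 101 101 109 138 160]
 [160 154 140 118  94  74  66  64  66  67  71  79  96 101 102 116 145 164]
 [161 159 149 131 109  90  83  86  90  90  91  96 103 103 100 114 141 158]
 [160 161 155 143 123 106  98  98  99 100 100 102 105 102  98 105 123 139]
 [161 158 153 147 135 121 110 104 102 102 101 104 103 103  97  98 108 119]
 [159 155 151 150 147 136 117 105 102 103 103 105 105 100  96  98 103 108]
 [157 150 148 151 151 139 119 106 104 103 103 104 104 101  94  95 101 107]]
```

>>> servo_tool --rows "-4 1 0 0 1;-6 0 0 0 1;-6 0 0 0 1;-6 0 0 0 1;-4 0 0 0 1;-3 0 0 0 1;-3 0 0 0 1;-2 0 0 0 1;-2 0 0 0 1;-2 0 0 0 1;0 0 0 0 1"

```text
time_s: 17.37
tool_pos: [0.6347, 0.0876, 0.0501]
eef_rot: [0.706, 0.709, 0.002, -0.006]
wrist_force: [0.1, -1.0, -2.0]
grip_width: 0.12
grasp_force: 58.5
```

```bash
python3 - <<'E'
from chk import *
st(); c=manip.camera("top"); g=cv2.cvtColor(c["color"],cv2.COLOR_BGR2GRAY).astype(float)
print("rows",g[136:157,296:303].mean(1).astype(int).tolist()); print("cols",g[145:149,290:314].mean(0).astype(int).tolist())
E
```

```text
t 17.37 pos [634.7  87.6  50.1] yaw 90.26 zdir [-0.005  0.011 -1.   ] F [ 0.1 -1.  -2. ] T [0.03 0.01 0.  ] grip 0.12 58.5
rows [162, 159, 160, 160, 158, 158, 159, 154, 138, 155, 173, 150, 118, 90, 97, 97, 120, 158, 157, 155, 158]
cols [149, 149, 149, 149, 149, 149, 149, 149, 148, 149, 149, 149, 148, 148, 148, 148, 111, 173, 185, 186, 186, 186, 186, 186]
```

The nose is in the mouth with no force. I'll continue.

>>> servo_tool --rows "-3 0 0 0 1;-3 0 0 0 1;-3 0 0 0 1;-3 0 0 0 1;-2 0 0 0 1;-2 0 0 0 1;0 0 0 0 1"

```text
time_s: 18.0
tool_pos: [0.6348, 0.0713, 0.0499]
eef_rot: [0.706, 0.709, 0.002, -0.006]
wrist_force: [0.9, 0.5, -2.0]
grip_width: 0.115
grasp_force: 58.5
```

>>> servo_tool --rows "-2 0 0 0 1;-2 0 0 0 1;-2 0 0 0 1;0 0 0 0 1"

```text
time_s: 18.33
tool_pos: [0.6347, 0.0669, 0.0499]
eef_rot: [0.705, 0.709, 0.003, -0.007]
wrist_force: [-0.7, 3.6, -1.3]
grip_width: 0.115
grasp_force: 58.4
```

```bash
python3 -c "from st import *; st()"
```

```text
t 18.33 pos [634.7  66.9  49.9] yaw 90.3 zdir [-0.005  0.014 -1.   ] F [-0.7  3.6 -1.3] T [ 0.76  0.   -0.03] grip 0.115 58.4
```

>>> servo_tool --rows "-2 0 0 0 1;-2 0 0 0 1;-2 0 0 0 1;0 0 0 0 1"

```text
time_s: 18.67
tool_pos: [0.6347, 0.061, 0.0499]
eef_rot: [0.705, 0.709, 0.003, -0.006]
wrist_force: [-0.5, 2.9, -2.6]
grip_width: 0.119
grasp_force: 58.4
```

>>> servo_tool --rows "-2 0 0 0 1;-2 0 0 0 1;-2 0 0 0 1;0 0 0 0 1"

```text
time_s: 19.0
tool_pos: [0.6348, 0.0543, 0.0498]
eef_rot: [0.705, 0.709, 0.002, -0.006]
wrist_force: [0.0, 2.5, -1.5]
grip_width: 0.118
grasp_force: 58.4
```

```bash
python3 -c "from st import *; st()"
```

```text
t 19.0 pos [634.8  54.3  49.8] yaw 90.3 zdir [-0.005  0.012 -1.   ] F [ 0.   2.5 -1.5] T [ 0.63 -0.08  0.07] grip 0.118 58.4
```

>>> servo_tool --rows "-4 0 0 0 1;-5 0 0 0 1;-5 0 0 0 1;-5 0 0 0 1;-5 0 0 0 1;-5 0 0 0 1;-4 0 0 0 1;-2 0 0 0 1;0 0 0 0 1"

```text
time_s: 19.75
tool_pos: [0.6349, 0.0187, 0.0492]
eef_rot: [0.706, 0.709, 0.002, -0.006]
wrist_force: [1.0, 3.1, -2.4]
grip_width: 0.118
grasp_force: 58.4
```

>>> servo_tool --rows "-4 0 0 0 1;-5 0 0 0 1;-5 0 0 0 1;-5 0 0 0 1;-5 0 0 0 1;-5 0 0 0 1;-4 0 0 0 1;-2 0 0 0 1;0 0 0 0 1;0 0 0 0 1"

```text
time_s: 20.58
tool_pos: [0.6351, -0.0163, 0.049]
eef_rot: [0.705, 0.709, 0.002, -0.006]
wrist_force: [0.9, 3.5, -2.5]
grip_width: 0.118
grasp_force: 58.4
```

```bash
python3 - <<'E'
from rod import *
st(); cs=look(("rod_shoulder","rod_mid","rod_nose"))
g=cv2.cvtColor(cs["top"]["color"],cv2.COLOR_BGR2GRAY)
print("row profile along frame, cols 318-375",g[144:149,318:376].mean(0).astype(int).tolist())
cv2.imwrite("pics/k.png",cv2.resize(np.hstack([cs["side"]["color"][110:230,150:270],cs["top"]["color"][110:230,230:400]]),(797,330)))
E
```

```text
t 20.58 pos [635.1 -16.3  49. ] yaw 90.26 zdir [-0.005  0.011 -1.   ] F [ 0.9  3.5 -2.5] T [ 0.67 -0.01  0.  ] grip 0.118 58.4
rod_shoulder {'side': ([198.2, 186.7], 0.79)} 
rod_mid {'side': ([206.4, 158.2], 0.57)} 
rod_nose {'top': ([350.6, 146.8], 0.57), 'side': ([207.8, 159.5], 0.51)} [ 682.4 -194.   -58.1]
row profile along frame, cols 318-375 [78, 77, 78, 77, 78, 77, 77, 77, 77, 77, 76, 77, 76, 77, 76, 75, 74, 73, 72, 69, 67, 62, 71, 131, 147, 149, 149, 149, 150, 151, 147, 156, 171, 176, 176, 176, 176, 175, 175, 175, 175, 175, 175, 175, 142, 111, 111, 82, 42, 68, 144, 175, 176, 176, 176, 176, 176, 176]
```

View pics/k.png

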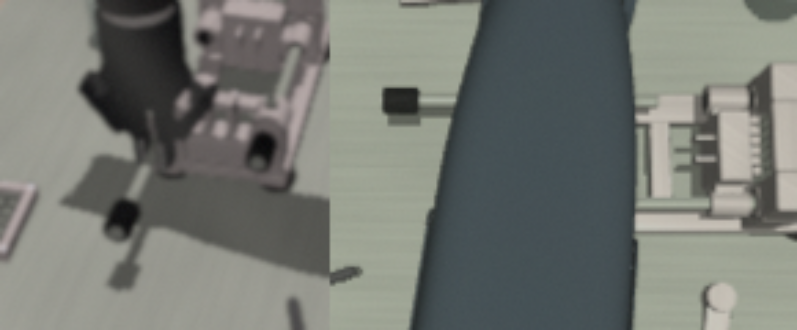

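The rod is in about 111 mm, with the nose at top column ~348 and the knob at columns 249–262. I'll let go and slide back to the knob.

>>> servo_tool --rows "0 0 0 0 0.8;0 0 0 0 0.6;0 0 0 0 0.4;0 0 0 0 0.4;0 0 0 0 0.4;0 0 0 0 0.4"

```text
time_s: 21.48
tool_pos: [0.6353, -0.0165, 0.0492]
eef_rot: [0.706, 0.709, 0.002, -0.005]
wrist_force: [0.8, 0.6, 1.0]
grip_width: 0.605
grasp_force: 0.0
```

>>> servo_tool --rows "4 0 0 0 0.4;10 0 0 0 0.4;15 0 0 0 0.4;15 0 0 0 0.4;15 0 0 0 0.4;15 0 0 0 0.4;15 0 0 0 0.4;10 0 0 0 0.4;4 0 0 0 0.4;0 0 0 0 0.4;0 0 0 0 0.4"

```text
time_s: 22.4
tool_pos: [0.6347, 0.0869, 0.0501]
eef_rot: [0.705, 0.709, 0.002, -0.006]
wrist_force: [-0.7, 0.1, 0.2]
grip_width: 0.598
grasp_force: 0.0
```

```bash
python3 - <<'E'
from rod import *
st(); c=manip.camera("top"); s=manip.camera("side")
g=cv2.cvtColor(c["color"],cv2.COLOR_BGR2GRAY); print("cols 225-305 row145-148",g[145:149,225:306].mean(0).astype(int).tolist())
print("front cols 320-360",g[145:149,320:360].mean(0).astype(int).tolist())
for n,q in(("top",c),("side",s)):
    for k in("rod_shoulder","rod_nose"):
        p,pr=at(k,q); print(n,k,p,round(pr,2), None if p is None else (atz(q,p,.075)*1000).round(1))
E
```

```text
t 22.4 pos [634.7  86.9  50.1] yaw 90.29 zdir [-0.005  0.011 -1.   ] F [-0.7  0.1  0.2] T [-0.02 -0.02 -0.01] grip 0.598 0.0
cols 225-305 row145-148 [69, 70, 72, 74, 75, 75, 75, 75, 76, 75, 76, 76, 76, 77, 76, 77, 76, 77, 76, 77, 76, 75, 77, 75, 76, 76, 77, 76, 76, 76, 76, 76, 76, 75, 77, 76, 77, 76, 76, 76, 76, 76, 75, 76, 76, 75, 75, 74, 75, 75, 75, 73, 73, 71, 69, 67, 64, 61, 55, 72, 137, 145, 145, 145, 146, 145, 146, 146, 146, 146, 146, 146, 146, 146, 146, 146, 146, 146, 146, 146, 146]
front cols 320-360 [137, 168, 184, 186, 186, 186, 163, 149, 147, 147, 147, 147, 146, 147, 146, 147, 147, 147, 147, 147, 147, 149, 149, 149, 149, 148, 151, 151, 147, 157, 174, 178, 178, 179, 178, 179, 178, 179, 178, 177]
top rod_shoulder [380.6208 146.496 ] 0.54 [ 635.4 -244.    75. ]
top rod_nose [348.9792 147.1104] 0.63 [ 633.  -161.2   75. ]
side rod_shoulder [196.1984 184.704 ] 0.6 [633.3  68.5  75. ]
side rod_nose [220.8768 131.4816] 0.78 [ 635.2 -168.    75. ]
```

>>> servo_tool --rows "0 0 0 0 0.5;0 0 0 0 0.6;0 0 0 0 0.7;0 0 0 0 0.8;0 0 0 0 1;0 0 0 0 1;0 0 0 0 1;0 0 0 0 1"

```text
time_s: 23.37
tool_pos: [0.6347, 0.0866, 0.0501]
eef_rot: [0.705, 0.709, 0.002, -0.006]
wrist_force: [-0.1, -1.2, 0.5]
grip_width: 0.283
grasp_force: 58.7
```

>>> servo_tool --rows "-3 0 0 0 1;-5 0 0 0 1;-5 0 0 0 1;-5 0 0 0 1;-5 0 0 0 1;-5 0 0 0 1;-5 0 0 0 1;-3 0 0 0 1;-2 0 0 0 1;0 0 0 0 1"

```text
time_s: 24.2
tool_pos: [0.6348, 0.0518, 0.0502]
eef_rot: [0.705, 0.709, 0.004, -0.008]
wrist_force: [-0.8, 5.4, 1.8]
grip_width: 0.287
grasp_force: 58.9
```

```bash
python3 -c "from st import *; st()"
```

```text
t 24.2 pos [634.8  51.8  50.2] yaw 90.36 zdir [-0.005  0.017 -1.   ] F [-0.8  5.4  1.8] T [ 0.98  0.12 -0.08] grip 0.287 58.9
```

>>> servo_tool --rows "-2 0 0 0 1;-2 0 0 0 1;-2 0 0 0 1;0 0 0 0 1"

```text
time_s: 24.53
tool_pos: [0.6348, 0.0461, 0.0502]
eef_rot: [0.705, 0.709, 0.005, -0.008]
wrist_force: [-1.3, 7.0, 1.8]
grip_width: 0.284
grasp_force: 58.9
```

>>> servo_tool --rows "-1.5 0 0 0 1;-1.5 0 0 0 1;0 0 0 0 1"

```text
time_s: 24.78
tool_pos: [0.6348, 0.0436, 0.0502]
eef_rot: [0.705, 0.71, 0.005, -0.008]
wrist_force: [-0.7, 7.7, 3.0]
grip_width: 0.286
grasp_force: 59.0
```

```bash
python3 -c "from st import *; st()"
```

```text
t 24.78 pos [634.8  43.6  50.2] yaw 90.4 zdir [-0.005  0.018 -1.   ] F [-0.7  7.7  3. ] T [ 1.31  0.22 -0.13] grip 0.286 59.0
```

>>> servo_tool --rows "-1.5 0 0 0 1;-1.5 0 0 0 1;0 0 0 0 1"

```text
time_s: 25.03
tool_pos: [0.6347, 0.0422, 0.0502]
eef_rot: [0.704, 0.71, 0.006, -0.009]
wrist_force: [-0.7, 11.4, 1.8]
grip_width: 0.287
grasp_force: 59.0
```

>>> servo_tool --rows "-1.5 0 0 0 1;0 0 0 0 1"

```text
time_s: 25.2
tool_pos: [0.6347, 0.0421, 0.0502]
eef_rot: [0.704, 0.71, 0.007, -0.01]
wrist_force: [-1.8, 13.7, 3.1]
grip_width: 0.279
grasp_force: 59.1
```

```bash
python3 -c "from st import *; st()"
```

```text
t 25.2 pos [634.7  42.1  50.2] yaw 90.48 zdir [-0.005  0.024 -1.   ] F [-1.8 13.7  3.1] T [ 2.48  0.22 -0.13] grip 0.279 59.1
```

The nose has butted at about 158 mm in. I'll draw clear and measure the nose and ear heights from the side image.

>>> servo_tool --rows "3 0 0 0 1;3 0 0 0 1;3 0 0 0 1;3 0 0 0 1;3 0 0 0 1;0 0 0 0 1"

```text
time_s: 25.7
tool_pos: [0.6351, 0.0478, 0.0497]
eef_rot: [0.706, 0.708, 0.001, -0.004]
wrist_force: [-0.9, -3.2, 1.5]
grip_width: 0.284
grasp_force: 58.9
```

```bash
cat > ear.py <<'E'
from rod import *
def ear():
    st(); s=manip.camera("side"); g=cv2.cvtColor(s["color"],cv2.COLOR_BGR2GRAY)
    print(g[112:146,210:232])
    m=np.array([632.2,-46.9,75]);d=np.array([.0114,-1,0])
    for a in(50,100,140,158): print(a,[proj(s,(m+a*d+[0,0,z])/1000)[0].round(1).tolist() for z in(-6,0,6)])
    for k in("rod_nose","mouth","ball","rod_shoulder"): p,pr=at(k,s); print(k,p,round(pr,2))
E
python3 -c "from ear import *; ear()"
```

```text
t 25.7 pos [635.1  47.8  49.7] yaw 90.15 zdir [-0.005  0.006 -1.   ] F [-0.9 -3.2  1.5] T [-0.89  0.1  -0.06] grip 0.284 58.9
[[160 158 159 158 158 158 159 159 159 160 156 144 122 102  97 105 118 121
  116 108 114 141]
 [159 158 158 158 158 158 159 159 160 158 156 144 122 107 111 126 137 137
  133 125 130 151]
 [158 157 158 158 158 158 159 159 159 159 156 144 124 118 134 149 158 159
  154 145 137 145]
 [156 156 157 157 158 158 158 159 160 159 156 148 131 132 148 162 168 168
  166 152 134 122]
 [155 157 158 157 158 158 159 159 158 158 159 151 141 144 158 166 169 168
  163 155 132 110]
 [157 156 157 158 158 158 159 158 158 158 157 153 148 153 163 169 169 166
  162 154 133 109]
 [157 157 157 158 157 159 160 160 158 157 157 150 150 154 163 167 167 163
  161 156 135 110]
 [157 157 157 158 159 159 159 157 158 157 152 144 140 141 148 153 157 157
  159 155 132 107]
 [157 158 158 159 159 158 158 158 158 155 143 127 116 110 113 122 133 141
  148 146 124 106]
 [157 157 157 158 158 159 159 158 158 152 132 106  83  69  66  80  98 116
  125 123 109 100]
 [158 159 159 159 159 159 158 158 157 147 12
[... 1813 characters left out ...]
5]
 [ 98 102  97 108 128 150 159 155 142 123 106  98 109 138 159 167 162 138
  113 105 102  94]
 [ 86  94  95 101 121 146 159 156 145 128 110 100 114 145 162 167 159 144
  136 139 133 126]
 [ 87  95  99 105 122 144 156 155 144 131 115 107 124 148 163 161 148 139
  149 159 161 156]
 [104 116 120 127 137 150 154 150 142 128 114 115 137 158 164 156 133 125
  147 165 170 167]]
50 [[215.1, 147.5], [215.0, 145.7], [214.8, 144.0]]
100 [[219.7, 137.4], [219.6, 135.6], [219.4, 133.9]]
140 [[223.1, 129.7], [223.0, 128.0], [222.9, 126.3]]
158 [[224.6, 126.4], [224.5, 124.7], [224.4, 123.0]]
rod_nose [222.8224 121.8816] 0.64
mouth None 0
ball [210.8928 147.9936] 0.6
rod_shoulder [201.5744 176.2944] 0.52
```

The ear hole looks about 4–5 mm higher than the nose, going by the top edges at rows 120.7 and 122.9 (depth-corrected). I'll lower the knob about 4 mm to tilt the nose up, then try again gently.

>>> servo_tool --rows "0 0 1.5 0 1;0 0 1.5 0 1;0 0 1 0 1;0 0 0 0 1;0 0 0 0 1"

```text
time_s: 26.37
tool_pos: [0.6353, 0.0483, 0.0468]
eef_rot: [0.706, 0.708, 0.001, -0.004]
wrist_force: [-1.7, -5.9, 3.5]
grip_width: 0.285
grasp_force: 59.3
```

```bash
cat > nose.py <<'E'
from rod import *
def nose():
    s=manip.camera("side"); g=cv2.cvtColor(s["color"],cv2.COLOR_BGR2GRAY); print(g[118:131,218:228])
E
python3 -c "
from nose import *
st();nose()"
```

```text
t 26.37 pos [635.3  48.3  46.8] yaw 90.17 zdir [-0.004  0.007 -1.   ] F [-1.7 -5.9  3.5] T [-1.35  0.31 -0.2 ] grip 0.285 59.3
[[157 158 157 151 150 156 162 168 167 163]
 [157 156 153 143 141 142 148 153 158 157]
 [159 155 144 127 115 111 112 122 133 141]
 [158 151 132 107  83  68  68  80  99 117]
 [156 147 122  87  58  48  44  53  70  91]
 [158 146 120  84  69  81  82  71  66  76]
 [160 150 125 100 104 123 125 103  81  78]
 [161 153 139 125 131 145 138 112  88  85]
 [161 157 148 144 145 149 135 111  96  94]
 [159 156 151 148 151 147 127 106  98  98]
 [156 153 150 150 150 139 118 100  97 101]
 [153 147 146 150 147 131 110 101 110 119]
 [150 146 148 149 140 119 102 105 122 136]]
```

>>> servo_tool --rows "0 0 1 0 1;-2 0 0 0 1;-2 0 0 0 1;-2 0 0 0 1;-2 0 0 0 1;0 0 0 0 1"

```text
time_s: 26.92
tool_pos: [0.6351, 0.0477, 0.0462]
eef_rot: [0.705, 0.71, 0.006, -0.009]
wrist_force: [-2.7, 9.9, 6.4]
grip_width: 0.286
grasp_force: 59.5
```

>>> servo_tool --rows "-2 0 0 0 1;-1.5 0 0 0 1;-1.5 0 0 0 1;0 0 0 0 1"

```text
time_s: 27.25
tool_pos: [0.6354, 0.0431, 0.046]
eef_rot: [0.704, 0.71, 0.007, -0.009]
wrist_force: [-1.6, 8.9, 4.1]
grip_width: 0.285
grasp_force: 59.6
```

```bash
python3 -c "from st import *; st()"
```

```text
t 27.25 pos [635.4  43.1  46. ] yaw 90.46 zdir [-0.003  0.022 -1.   ] F [-1.6  8.9  4.1] T [ 1.52  0.25 -0.08] grip 0.285 59.6
```

>>> servo_tool --rows "-1.5 0 0 0 1;-1.5 0 0 0 1;0 0 0 0 1"

```text
time_s: 27.5
tool_pos: [0.6354, 0.0403, 0.0459]
eef_rot: [0.704, 0.71, 0.007, -0.009]
wrist_force: [-1.3, 9.1, 5.1]
grip_width: 0.289
grasp_force: 59.7
```

>>> servo_tool --rows "-1.5 0 0 0 1;-1 0 0 0 1;0 0 0 0 1"

```text
time_s: 27.75
tool_pos: [0.6354, 0.0386, 0.0461]
eef_rot: [0.704, 0.71, 0.007, -0.01]
wrist_force: [-1.3, 11.7, 5.5]
grip_width: 0.286
grasp_force: 59.7
```

```bash
python3 -c "
from nose import *
st();nose()"
```

```text
t 27.75 pos [635.4  38.6  46.1] yaw 90.5 zdir [-0.003  0.024 -1.   ] F [-1.3 11.7  5.5] T [ 1.94  0.34 -0.03] grip 0.286 59.7
[[158 158 156 150 149 154 161 166 166 164]
 [158 156 152 142 140 141 147 153 156 157]
 [157 154 143 125 114 110 113 123 134 140]
 [158 150 133 107  90  91  98 101 105 117]
 [157 146 121  90  85 109 125 116  98  95]
 [158 146 118  91 100 129 144 130  99  82]
 [159 150 126 106 121 142 146 127  97  82]
 [158 154 139 128 136 147 141 119  92  84]
 [159 155 150 144 148 148 134 111  95  94]
 [159 155 152 151 151 144 125 104  96  97]
 [156 153 150 151 149 137 114  97  97 100]
 [155 150 149 150 145 127 106  99 110 117]
 [152 148 151 150 139 117 100 105 123 135]]
```

It's past the butting point, so the nose is in the ear's hole. I'll go on gently.

>>> servo_tool --rows "-1.5 0 0 0 1;-1.5 0 0 0 1;0 0 0 0 1"

```text
time_s: 28.05
tool_pos: [0.6353, 0.0366, 0.0464]
eef_rot: [0.704, 0.71, 0.008, -0.01]
wrist_force: [-2.4, 13.3, 6.7]
grip_width: 0.286
grasp_force: 59.8
```

>>> servo_tool --rows "-1.5 0 0 0 1;-1.5 0 0 0 1;0 0 0 0 1"

```text
time_s: 28.3
tool_pos: [0.6353, 0.034, 0.0466]
eef_rot: [0.704, 0.711, 0.008, -0.01]
wrist_force: [-2.4, 13.5, 7.0]
grip_width: 0.284
grasp_force: 59.9
```

```bash
python3 -c "from st import *; st()"
```

```text
t 28.3 pos [635.3  34.   46.6] yaw 90.56 zdir [-0.003  0.027 -1.   ] F [-2.4 13.5  7. ] T [ 2.52  0.51 -0.06] grip 0.284 59.9
```

>>> servo_tool --rows "-1 0 -0.8 0 1;-2 0 -0.7 0 1;-2 0 0 0 1;-2 0 0 0 1;0 0 0 0 1"

```text
time_s: 28.72
tool_pos: [0.6354, 0.0252, 0.0475]
eef_rot: [0.704, 0.71, 0.007, -0.009]
wrist_force: [-2.1, 10.6, 6.3]
grip_width: 0.285
grasp_force: 59.7
```

```bash
python3 -c "from st import *; st()"
```

```text
t 28.72 pos [635.4  25.2  47.5] yaw 90.49 zdir [-0.003  0.023 -1.   ] F [-2.1 10.6  6.3] T [ 1.84  0.34 -0.02] grip 0.285 59.7
```

>>> servo_tool --rows "-2 0 -0.4 0 1;-2 0 0 0 1;-2 0 -0.4 0 1;-2 0 0 0 1;-2 0 0 0 1;0 0 0 0 1"

```text
time_s: 29.22
tool_pos: [0.6355, 0.015, 0.0482]
eef_rot: [0.704, 0.71, 0.007, -0.009]
wrist_force: [-1.2, 10.2, 6.2]
grip_width: 0.283
grasp_force: 59.7
```

>>> servo_tool --rows "-2 0 -0.4 0 1;-2 0 0 0 1;-2 0 -0.4 0 1;0 0 0 0 1"

```text
time_s: 29.55
tool_pos: [0.6355, 0.0086, 0.0487]
eef_rot: [0.704, 0.71, 0.007, -0.009]
wrist_force: [-2.3, 9.0, 7.0]
grip_width: 0.286
grasp_force: 59.7
```

```bash
python3 -c "from st import *; st()"
```

```text
t 29.55 pos [635.5   8.6  48.7] yaw 90.46 zdir [-0.003  0.022 -1.   ] F [-2.3  9.   7. ] T [ 1.63  0.32 -0.05] grip 0.286 59.7
```

>>> servo_tool --rows "-2 0 -0.4 0 1;-2 0 0 0 1;-2 0 -0.4 0 1;0 0 0 0 1"

```text
time_s: 29.88
tool_pos: [0.6354, 0.0023, 0.0492]
eef_rot: [0.704, 0.71, 0.006, -0.009]
wrist_force: [-1.8, 8.2, 6.3]
grip_width: 0.284
grasp_force: 59.6
```

>>> servo_tool --rows "-1.5 0 0 0 1;-1.5 0 0 0 1;-1.5 0 0 0 1;0 0 0 0 1"

```text
time_s: 30.22
tool_pos: [0.6354, -0.0015, 0.0493]
eef_rot: [0.704, 0.71, 0.007, -0.009]
wrist_force: [-1.7, 9.3, 6.2]
grip_width: 0.282
grasp_force: 59.7
```

```bash
python3 -c "from st import *; st()"
```

```text
t 30.22 pos [635.4  -1.5  49.3] yaw 90.48 zdir [-0.003  0.023 -1.   ] F [-1.7  9.3  6.2] T [ 1.91  0.35 -0.05] grip 0.282 59.7
```

>>> servo_tool --rows "-1.5 0 -0.4 0 1;-1.5 0 0 0 1;-1.5 0 -0.4 0 1;0 0 0 0 1"

```text
time_s: 30.55
tool_pos: [0.6354, -0.0064, 0.0498]
eef_rot: [0.704, 0.71, 0.007, -0.009]
wrist_force: [-1.2, 9.0, 4.4]
grip_width: 0.287
grasp_force: 59.6
```

>>> servo_tool --rows "-1.5 0 0 0 1;-1.5 0 -0.4 0 1;0 0 0 0 1"

```text
time_s: 30.8
tool_pos: [0.6354, -0.0093, 0.05]
eef_rot: [0.704, 0.71, 0.007, -0.009]
wrist_force: [-2.2, 9.3, 4.9]
grip_width: 0.285
grasp_force: 59.5
```

```bash
python3 -c "from st import *; st()"
```

```text
t 30.8 pos [635.4  -9.3  50. ] yaw 90.48 zdir [-0.004  0.023 -1.   ] F [-2.2  9.3  4.9] T [1.72 0.28 0.04] grip 0.285 59.5
```

>>> servo_tool --rows "-2 0 0 0 1;-2 0 0 0 1;-2 0 0 0 1;-2 0 0 0 1;-2 0 0 0 1;-2 0 0 0 1;0 0 0 0 1"

```text
time_s: 31.38
tool_pos: [0.6354, -0.0206, 0.0503]
eef_rot: [0.704, 0.71, 0.007, -0.01]
wrist_force: [-1.8, 10.5, 7.4]
grip_width: 0.284
grasp_force: 59.7
```

>>> servo_tool --rows "-1.5 0 0 0 1;-1.5 0 0 0 1;-1.5 0 0 0 1;0 0 0 0 1"

```text
time_s: 31.72
tool_pos: [0.6354, -0.0249, 0.0504]
eef_rot: [0.704, 0.71, 0.007, -0.01]
wrist_force: [-2.0, 11.4, 6.9]
grip_width: 0.288
grasp_force: 59.7
```

```bash
python3 -c "from st import *; st()"
```

```text
t 31.72 pos [635.4 -24.9  50.4] yaw 90.51 zdir [-0.004  0.024 -1.   ] F [-2.  11.4  6.9] T [2.27 0.51 0.03] grip 0.288 59.7
```

>>> servo_tool --rows "-1.5 0 -0.4 0 1;-1.5 0 0 0 1;0 0 0 0 1"

```text
time_s: 31.97
tool_pos: [0.6354, -0.0282, 0.0505]
eef_rot: [0.704, 0.71, 0.007, -0.01]
wrist_force: [-1.9, 10.0, 6.2]
grip_width: 0.286
grasp_force: 59.6
```

>>> servo_tool --rows "-1.5 0 0 0 1;-1.5 0 0 0 1;0 0 0 0 1"

```text
time_s: 32.22
tool_pos: [0.6354, -0.0293, 0.0506]
eef_rot: [0.704, 0.71, 0.009, -0.011]
wrist_force: [-2.6, 14.4, 6.1]
grip_width: 0.284
grasp_force: 59.7
```

>>> servo_tool --rows "-1.5 0 0 0 1;-1 0 0 0 1;0 0 0 0 1"

```text
time_s: 32.47
tool_pos: [0.6354, -0.0293, 0.0506]
eef_rot: [0.703, 0.711, 0.01, -0.013]
wrist_force: [-1.2, 18.9, 7.9]
grip_width: 0.288
grasp_force: 59.8
```

```bash
python3 -c "from st import *; st()"
```

```text
t 32.47 pos [635.4 -29.3  50.6] yaw 90.62 zdir [-0.004  0.032 -0.999] F [-1.2 18.9  7.9] T [ 3.83  0.44 -0.08] grip 0.288 59.8
```

The rod has stopped firmly at 72 mm beyond the ear face, which matches fully home. I'll relax the push, open, and withdraw.

>>> servo_tool --rows "2 0 -0.5 0 1;2 0 -0.5 0 1;2 0 -0.5 0 1;2 0 -0.5 0 1;0 0 0 0 1"

```text
time_s: 32.88
tool_pos: [0.6353, -0.0295, 0.0508]
eef_rot: [0.705, 0.71, 0.004, -0.007]
wrist_force: [0.3, 6.8, -0.3]
grip_width: 0.284
grasp_force: 58.9
```

>>> servo_tool --rows "0 0 0 0 0.9;0 0 0 0 0.8;0 0 0 0 0.6;0 0 0 0 0.45;0 0 0 0 0.45;0 0 0 0 0.45"

```text
time_s: 33.38
tool_pos: [0.6353, -0.0331, 0.0513]
eef_rot: [0.706, 0.708, 0.002, -0.005]
wrist_force: [0.5, 0.4, 0.1]
grip_width: 0.553
grasp_force: 0.0
```

```bash
python3 -c "from st import *; st()"
```

```text
t 33.38 pos [635.3 -33.1  51.3] yaw 90.21 zdir [-0.005  0.01  -1.   ] F [0.5 0.4 0.1] T [-0.01 -0.03  0.03] grip 0.553 0.0
```

Back off along +y past the knob's end, then up and aside so the cameras can see.

>>> servo_tool --rows "4 0 0 0 0.45;8 0 0 0 0.45;12 0 0 0 0.45;15 0 0 0 0.45;15 0 0 0 0.45;15 0 0 0 0.45;15 0 -5 0 0.45;15 0 -15 0 0.45;15 0 -20 0 0.45;15 0 -20 0 0.45;15 0 -20 0 0.45;20 -10 -20 0 0.45;20 -20 -20 0 0.45;20 -20 0 0 0.45;20 -20 0 0 0.45;20 -20 0 0 0.45;20 -20 0 0 0.45;10 -10 0 0 0.45;0 0 0 0 0.45"

```text
time_s: 34.97
tool_pos: [0.5123, 0.243, 0.1759]
eef_rot: [0.704, 0.71, 0.003, -0.006]
wrist_force: [-0.5, -0.2, -0.3]
grip_width: 0.552
grasp_force: 0.0
```

```bash
python3 - <<'E'
from rod import *
st(); c=manip.camera("top"); s=manip.camera("side"); g=cv2.cvtColor(c["color"],cv2.COLOR_BGR2GRAY)
print("loose cols 285-312",g[144:149,285:313].mean(0).astype(int).tolist())
print("fitted cols 285-312",g[182:187,285:313].mean(0).astype(int).tolist())
print("ear-socket loose 350-392",g[144:149,350:393].mean(0).astype(int).tolist())
print("ear-socket fitted 350-392",g[182:187,350:393].mean(0).astype(int).tolist())
for n,q in(("top",c),("side",s)):
    for k in("rod_shoulder","mouth"):
        p,pr=at(k,q); print(n,k,p,round(pr,2), None if p is None else (atz(q,p,.075)*1000).round(1))
meas({"side":s})
E
```

```text
t 34.97 pos [512.3 243.  175.9] yaw 90.54 zdir [-0.005  0.012 -1.   ] F [-0.5 -0.2 -0.3] T [-0.    0.05  0.02] grip 0.552 0.0
loose cols 285-312 [170, 170, 170, 170, 170, 170, 157, 124, 66, 45, 46, 45, 45, 45, 45, 45, 45, 45, 45, 45, 45, 49, 176, 194, 194, 194, 194, 194]
fitted cols 285-312 [166, 165, 166, 166, 166, 166, 167, 110, 86, 57, 48, 46, 47, 47, 47, 47, 48, 46, 47, 46, 46, 47, 109, 183, 193, 194, 194, 194]
ear-socket loose 350-392 [156, 156, 156, 156, 156, 157, 156, 156, 157, 156, 156, 156, 154, 152, 150, 141, 104, 117, 166, 182, 183, 183, 183, 183, 183, 183, 184, 183, 183, 183, 183, 170, 127, 79, 91, 101, 72, 74, 74, 73, 96, 147, 180]
ear-socket fitted 350-392 [151, 150, 151, 150, 151, 151, 150, 150, 150, 150, 150, 149, 150, 150, 150, 150, 147, 143, 113, 152, 183, 183, 183, 183, 184, 183, 183, 183, 184, 183, 184, 184, 178, 161, 124, 90, 89, 78, 72, 71, 72, 74, 104]
top rod_shoulder [304.384 148.608] 0.26 [627.8 -43.8  75. ]
top mouth [305.7152 145.4976] 0.93 [636.3 -47.3  75. ]
side rod_shoulder None 0 None
side mouth None 0 None
side honing_mid 0.71 1432 ends [363.  442.4] [472.7 126.8] ang -70.84 width 6.6
```

```bash
python3 -c "
from cell import manip
print(manip.job_done())"
```

```text
the job is handed in; nothing more can be done
None
```

I handed the job in at about 35 s: in the top camera's pixels the guide rod is fully home, its knob flush against the boss, the honing steel is where it lay, and the robot is touching nothing (my first grasp closed above the rod without moving it, and the second held).

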